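# Find the hidden release notch of the findings case and pop its lid

### The job

The clear-lidded black case of jewellery findings is shut, and its release is a notch of the same black plastic hidden somewhere along the top of its front rim. Starting on the rim at either end, feel gently along it with the closed fingertips until you find the notch, then press the catch inside the notch all the way down so that it stays in and the lid springs ajar. Take nothing in the gripper, leave the things standing around the case where they are, and finish with the hand clear of everything.

Things in the scene. Friction and masses are not known exactly. Their poses are not given: they have to be found in the camera images.
- case: black plastic case, fixed to the table, 280 mm deep (its x) x 400 mm wide (its y), 60 mm tall; origin at the centre of its underside, x away from the robot, y along the front rim to the left, z up. Its front 40 mm (x -140 to -100 mm) are the rim: a flat level ledge along the whole width. Behind the rim lies the lid, its top 1 mm below the rim's
- rim_mid (a point): middle of the rim's top, 60 mm above the table, 20 mm from its front face; axes as the case's. Notch: centre anywhere within 120 mm left or right of here, along the rim; 48 mm long, open to the front, a 4 mm wall behind it (free from 20 mm before to 16 mm behind this point). Its floor is the catch, a black plate 7 mm below the rim's top, going down 8 mm more
- rim_left (a point): point on top of the rim's plain left end piece (50 mm long, 40 mm deep), at the piece's centre, 25 mm from the case's left end and 20 mm from its front face, 60 mm above the table; axes as the case's
- rim_right (a point): the same on the rim's plain right end piece
- catch (a joint): how far the catch in the notch is pressed down: 0 up, 0.008 m fully down. It resists with about 4 to 6 N on the way, stops hard at the bottom and stays where it is left
- lid (a joint): opening of the clear lid in its black frame (232 x 400 mm), hinged along the case's far top edge, in rad: 0 shut, about 0.16 sprung ajar. The catch drives it: it rises with the catch's travel, its front edge by 37 mm in all, right behind the rim
- glue_mid (a point): upright white glue bottle, 34 mm across, 85 mm tall; point on its axis 42 mm up; loose, to be left alone
- jar_mid (a point): low glass jar with metal lid, 48 mm across, 45 mm tall; point at its centre 22 mm up; loose, to be left alone
- tape_mid (a point): cardboard ring (tape roll) lying flat, 64 mm across, 24 mm tall; point at its centre 12 mm up; loose, to be left alone
- stamp_mid (a point): small wooden hand stamp, 30 x 50 mm, 53 mm tall with its knob; point 26 mm up; loose, to be left alone
- brushes_mid (a point): grey plastic cup with brushes, 76 mm across, cup 100 mm and brushes about 190 mm tall; point on its axis 50 mm up; loose, to be left alone
- tub_mid (a point): low open violet tub, 70 x 100 x 30 mm; point at its centre 15 mm up; loose, to be left alone
- marker_mid (a point): white marker pen lying on the table, 16 x 130 x 16 mm; point at its middle 8 mm up; loose, to be left alone

How it is judged:
By the outcome, as a careful person would: the job done as asked, in the order asked, and still so for the second after the job is handed in, with the robot touching nothing.
It also fails if it takes over 64 s, if anything falls off the work surface, if the arm or the gripper's body presses on something with over 40 N, if the wrist force passes 120 N, or if a joint passes its speed limit or range.

### The arm

A 7-joint arm with a two-finger parallel gripper is mounted at the origin on the work surface. World frame = base frame: x ahead of the robot, y to its left, z up, the work surface at z = 0. Lengths are in m, angles in rad, forces in N, time in s.
With the tool pointing down it reaches from about 0.425 to 0.875 m from the base axis. Payload 8.4 kg.
Tool frame: the origin (TCP) lies at the very end of the fingers, on their centre line; the grasp point (between the pads) lies 19 mm behind it; z points along the fingers, y is the line along which they close (so a half turn about z gives the same grasp; the last joint's range is limited). The gripper opens to 85 mm and grips with 20 to 120 N. Pads are 22 mm wide; open, the fingers measure 114 mm over their backs; the gripper's body (76 mm by 85 mm) begins 54 mm behind the grasp point. The pads swing forward as they close: fully open they stand 13 mm farther back than shut.
Start: joints at [1.06, 0.333, 0.04, 1.465, -0.013, 1.343, -0.059], TCP at [0.26, -0.596, 0.231] pointing down, gripper open.
Joint ranges: [-2.58, 2.58], [-0.38, 2.09], [-1.3, 1.39], [0.25, 2.4], [-1.5, 4.64], [0.08, 2.09], [-2.65, 2.65]. Speed limits (rad/s): [2.22, 2.22, 2.79, 2.79, 3.14, 3.14, 3.14].

### API

Orientations are given as a rotation vector (axis times angle).
In Python, from station import manip gives the robot as it stands.
- The arm moves only by the tool move_arm, never from a script. Its argument "commands" is a list of rows, each a list of 7 numbers: the turn, a rotation vector about the tool's x, y, z in units of 30 degrees (1.0 is 30 degrees), then the shift along the tool's x, y, z in units of 800 mm (1.0 is 800 mm), then the gripper's target within -1 to 1 (fully open at 1, half-way at 0, shut at -1). In form: [[ax, ay, az, tx, ty, tz, gripper], ...]. A call has 1 to 12 rows; each row shifts and turns the commanded pose from where the row before left it, along the tool's axes as they then stand; what a row does not reach is not made up. A row lasts 1/10 s, in which the tool goes at most 50 mm and 8.59 degrees, less where a joint would pass 70% of its speed; a pose out of reach is approached as far as the arm can. A call with a number of a shift or a turn outside -1 to 1 is refused whole. A call with a gripper value outside its range is refused whole. The fingers move at their own pace and stop on an object; the grip force is fixed at half the most. Time passes only in rows, so rows that do not move let the fingers close. It gives the time, the measured TCP pose, the force, the opening and the grip force at its end, in the units of the state.
- manip.sense(): the state, without advancing time (a new reading comes with each control period).
- manip.capture(name): name is "scene" or "side" or "wrist"; returns a dict with "image" (420x560x3 uint8, blue, green, red), "z_map" (420x560 float32, m along the optical axis (not along the pixel's ray), 0 where there is no reading), "camera_matrix" (3x3 intrinsics, pixels), "camera_from_world" (4x4, takes a point from world to camera coordinates). Camera axes: x right, y down, z forward; pixel columns grow to the right and rows downward; lengths in m; the calibration is good to about 2 mm. The wrist camera is an equidistant fisheye: a pixel r from the principal point sees the ray r / f radians off the axis. A picture is of the moment at which its call begins.
- manip.hand_in(): hands the job in; it is judged then, once.
The state is a dict: "time_s": time; "joint_pos": joint angles; "joint_velocities": joint speeds; "joint_torque": joint torques, N m; "tool_pos": TCP position; "tool_rot": TCP orientation; "ft_force": force on the tool from outside, world axes, zero at the start; "wrist_torque": the same for the moment, N m; "gripper_width": finger opening in m; "finger_force": force on a finger pad.
Only numpy, scipy, OpenCV 4.12 (cv2) and the standard library are available. Lean on these libraries where they do the work, as an engineer would, in place of code of your own. Each camera call takes 0.05 s, during which the arm holds its last target. There are 200 camera calls.

## Working session

There is one attempt and no reset: what is moved stays moved. The work goes in short steps, Python scripts to look and compute and a tool call to move; the robot and the scene stay as the last step left them, time stands still between calls to the robot, and variables do not carry over. Pictures are saved under pics/ and viewed, at most 10 in all, crops included, and the job is handed in when it is done.

Besides the shell and the picture viewer there is one more tool, called after "Call:" by a JSON object that holds its "name" and its "arguments", one argument or row to a line. move_arm: Moves the arm, as the interface text tells. Shifts and turns lie within -1 to 1; 1 stands for 800 mm of shift or 30 degrees of turn. Its arguments: {"type":"object","properties":{"commands":{"type":"array"}},"required":["commands"]}

```bash
mkdir -p pics
python3 - <<'E'
from station import manip
import cv2,numpy as np
s=manip.sense();print({k:np.round(v,3) for k,v in s.items()})
for n in("scene","side"):
    c=manip.capture(n);cv2.imwrite(f"pics/{n}0.png",c["image"]);np.savez(f"{n}0.npz",**c)
    T=np.linalg.inv(c["camera_from_world"]);print(n,T.round(3).tolist(),c["camera_matrix"].tolist())
E
```

```text
{'time_s': np.float64(0.0), 'joint_pos': array([ 1.06 ,  0.334,  0.04 ,  1.466, -0.013,  1.343, -0.059]), 'joint_velocities': array([-0.001,  0.002,  0.001,  0.001, -0.   ,  0.   ,  0.   ]), 'joint_torque': array([-0.0000e+00, -6.5857e+01,  1.3650e+00, -4.0555e+01,  1.7000e-02,
        1.3000e-02, -0.0000e+00]), 'tool_pos': array([ 0.26 , -0.595,  0.23 ]), 'tool_rot': array([-3.074e+00, -6.420e-01,  1.000e-03]), 'ft_force': array([ 0.619, -0.546, -1.146]), 'wrist_torque': array([-0.022, -0.008, -0.015]), 'finger_force': np.float64(0.0), 'gripper_width': np.float64(0.086)}
scene [[0.423, 0.532, -0.734, 1.325], [0.906, -0.229, 0.356, -0.368], [0.021, -0.815, -0.578, 0.637], [0.0, 0.0, 0.0, 1.0]] [[506.23831590283794, 0.0, 271.66838981748185], [0.0, 506.23831590283794, 213.53889435193466], [0.0, 0.0, 1.0]]
side [[0.999, -0.037, 0.027, 0.583], [-0.044, -0.595, 0.802, -0.894], [-0.014, -0.803, -0.596, 0.733], [0.0, 0.0, 0.0, 1.0]] [[498.6228733330304, 0.0, 273.11273764841326], [0.0, 498.6228733330304, 206.52755503171835], [0.0, 0.0, 1.0]]
```

View pics/scene0.png

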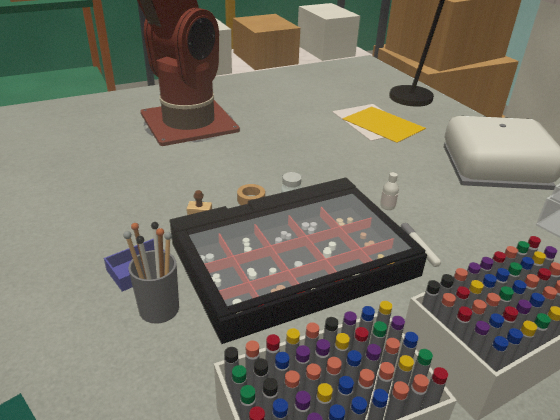

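View pics/side0.png

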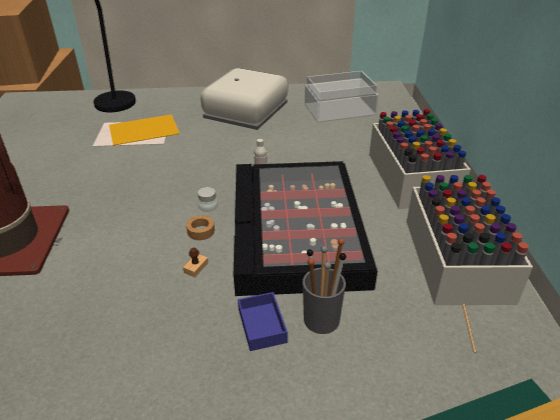

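The case sits centrally with its rim facing the robot. In the scene view the rim runs from about (172,222) to (352,187); in the side view it runs along columns 236–253, rows 165–283. The stamp, tape, jar and glue stand in front of or beside the rim. Next I'll measure the case.

```bash
cat > h.py <<'E'
import numpy as np,cv2
def world(c):
    z=c["z_map"];K=c["camera_matrix"];h,w=z.shape
    u,v=np.meshgrid(np.arange(w),np.arange(h))
    P=np.stack([(u-K[0,2])/K[0,0]*z,(v-K[1,2])/K[1,1]*z,z],-1)
    T=np.linalg.inv(c["camera_from_world"]);P=P@T[:3,:3].T+T[:3,3];P[z<=0]=np.nan
    return P
def near(P,u,v,r=3): return np.nanmedian(P[v-r:v+r+1,u-r:u+r+1].reshape(-1,3),0).round(3)
E
python3 - <<'E'
from h import *
for n in("scene","side"):
    c=np.load(n+"0.npz");P=world(c);I=c["image"]
    m=(I.max(-1)<50)&(abs(P[...,2]-.058)<.008)&(P[...,0]>.4)
    k,l,st,_=cv2.connectedComponentsWithStats(m.astype(np.uint8));i=1+st[1:,4].argmax()
    m=l==i;p=P[m][:,:2].astype(np.float32)
    r=cv2.minAreaRect(p);print(n,st[i],r,cv2.boxPoints(r).round(3).tolist(), np.median(P[m][:,2]))
    # objects
    q=P[(P[...,2]>.012)&(P[...,0]>.3)&(P[...,0]<.62)&(abs(P[...,1])<.45)]
    g=np.histogram2d(q[:,0],q[:,1],bins=[np.arange(.3,.63,.01),np.arange(-.45,.451,.01)])[0]>0
    k,l,st,_=cv2.connectedComponentsWithStats(g.astype(np.uint8))
    for s in st[1:]:
        if s[4]>2: print("y %.2f..%.2f x %.2f..%.2f"%(-.45+s[0]*.01,-.45+(s[0]+s[2])*.01,.3+s[1]*.01,.3+(s[1]+s[3])*.01))
I=cv2.imread("pics/side0.png")[150:300,185:285];J=cv2.imread("pics/scene0.png")[170:270,160:370]
f=lambda A,s:(255*(cv2.resize(A,None,fx=s,fy=s,interpolation=2)/255.)**.45).astype(np.uint8)
I=f(I,3.9);J=f(J,2)
o=np.zeros((585,I.shape[1]+J.shape[1],3),np.uint8);o[:I.shape[0],:I.shape[1]]=I;o[:J.shape[0],I.shape[1]:]=J
cv2.imwrite("pics/crop.png",o[:, :800]);print(o.shape)
E
```

```text
scene [ 193  232  233   90 2641] ((0.7467039823532104, -0.002751380205154419), (0.4006076157093048, 0.13359227776527405), 88.92687225341797) [[0.6759999990463257, -0.20200000703334808], [0.8100000023841858, -0.20399999618530273], [0.8169999718666077, 0.19599999487400055], [0.6840000152587891, 0.19900000095367432]] 0.056822528078389944
y -0.03..0.04 x 0.41..0.48
y -0.15..-0.08 x 0.42..0.48
y 0.07..0.13 x 0.43..0.49
y -0.26..-0.23 x 0.53..0.55
y -0.21..0.20 x 0.52..0.62
y -0.34..-0.27 x 0.54..0.62
y 0.25..0.29 x 0.57..0.62
side [ 234  162  143  117 4584] ((0.666584849357605, 6.510317325592041e-05), (0.27743515372276306, 0.4086042642593384), 0.13240741193294525) [[0.5270000100135803, 0.20399999618530273], [0.527999997138977, -0.20499999821186066], [0.8059999942779541, -0.20399999618530273], [0.8050000071525574, 0.20499999821186066]] 0.059451431504083274
y -0.04..0.04 x 0.41..0.48
y -0.15..-0.09 x 0.42..0.47
y 0.07..0.13 x 0.43..0.49
y -0.34..-0.22 x 0.53..0.62
y -0.21..0.21 x 0.52..0.62
y 0.25..0.29 x 0.57..0.61
(585, 810, 3)
```

View pics/crop.png

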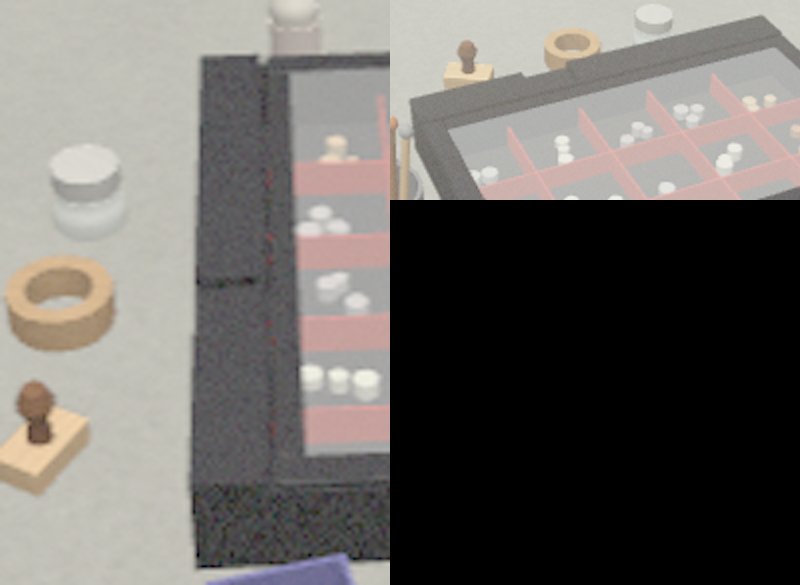

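The crop shows the notch. In the scene view its edges are at about (226,208) and (249,202); in the side view its far wall is at about (243,222.5). I'll still feel along from the right end, as asked.

Run:
```python
from h import *
def ray(c,u,v,z):
    K=c["camera_matrix"];T=np.linalg.inv(c["camera_from_world"]);d=T[:3,:3]@np.linalg.solve(K,[u,v,1.]);o=T[:3,3]
    return (o+d*(z-o[2])/d[2]).round(4)
a=np.load("scene0.npz");b=np.load("side0.npz")
print("notch ends scene",ray(a,226.5,208,.06),ray(a,249,202,.06))
print("far wall side",ray(b,236,222.5,.06),ray(b,250,222,.06))
print("side corners FL,FR",ray(b,237,164.5,.06),ray(b,234.5,274.5,.06), "lid seam",ray(b,253.5,222,.06))
for n,c in(("s",a),("d",b)):
    P=world(c);q=P[(P[...,2]>.03)&(P[...,0]>.4)&(P[...,0]<.9)&(P[...,1]<-.21)&(P[...,1]>-.45)]
    print(n,q.min(0),q.max(0)); r=P[(abs(P[...,2]-.06)<.004)&(P[...,0]<.6)&(P[...,0]>.5)]
    for y in(-.19,-.12,.0,.1,.18):
        t=r[abs(r[:,1]-y)<.008]; print(y,len(t),np.percentile(t,[3,97],axis=0)[:,0].round(4) if len(t) else '')
```

```text
notch ends scene [ 0.5399 -0.0873  0.06  ] [ 0.5379 -0.0378  0.06  ]
far wall side [ 0.5311 -0.0427  0.06  ] [ 0.5615 -0.0429  0.06  ]
side corners FL,FR [0.5299 0.196  0.06  ] [ 0.5307 -0.2029  0.06  ] lid seam [ 0.5691 -0.0433  0.06  ]
s [ 0.53987438 -0.33238693  0.03004992] [ 0.73331764 -0.23074591  0.18534579]
-0.19 179 [0.5308 0.5977]
-0.12 156 [0.5303 0.596 ]
0.0 137 [0.5308 0.5958]
0.1 124 [0.53   0.5949]
0.18 119 [0.5307 0.5972]
d [ 0.53624155 -0.33667077  0.0300148 ] [ 0.72911049 -0.22483259  0.18676599]
-0.19 204 [0.5314 0.5973]
-0.12 175 [0.5302 0.5979]
0.0 132 [0.5282 0.5978]
0.1 104 [0.5313 0.5984]
0.18 86 [0.5301 0.596 ]
```

Call:
{"name": "move_arm", "arguments": {
  "commands": [
    [0,0,0,0,0,0,-1],
    [0,0,0.2,0,0,0,-1],
    [0,0,0.2,0,0,0,-1],
    [0,0,0.2,0,0,0,-1],
    [0,0,0.186,0,0,0,-1]
  ]
}}

```text
time_s: 0.6
tool_pos: [0.2601, -0.5955, 0.2311]
tool_rot: [-3.141, 0.006, 0.0]
ft_force: [1.2, -0.5, 0.9]
gripper_width: 0.0121
finger_force: 0.0
```

Call:
{"name": "move_arm", "arguments": {
  "commands": [
    [0,0,0,0.03,-0.0433,0,-1],
    [0,0,0,0.03,-0.0433,0,-1],
    [0,0,0,0.03,-0.0433,0,-1],
    [0,0,0,0.03,-0.0433,0,-1],
    [0,0,0,0.03,-0.0433,0,-1],
    [0,0,0,0.03,-0.0433,0,-1],
    [0,0,0,0.03,-0.0433,0,-1],
    [0,0,0,0.03,-0.0433,0,-1],
    [0,0,0,0.03,-0.0433,0,-1],
    [0,0,0,0.03,-0.0433,0,-1],
    [0,0,0,0.03,-0.0433,0,-1],
    [0,0,0,0.028,-0.0433,0,-1]
  ]
}}

```text
time_s: 1.8
tool_pos: [0.5472, -0.1783, 0.2313]
tool_rot: [-3.142, -0.0, -0.0]
ft_force: [0.5, -1.4, 0.4]
gripper_width: -0.0002
finger_force: 0.0
```

Call:
{"name": "move_arm", "arguments": {
  "commands": [
    [0,0,0,0,0,0.04,-1],
    [0,0,0,0,0,0.04,-1],
    [0,0,0,0,0,0.04,-1],
    [0,0,0,0,0,0.04,-1],
    [0,0,0,0,0,0.02,-1],
    [0,0,0,0,0,0,-1],
    [0,0,0,0,0,0,-1]
  ]
}}

```text
time_s: 2.5
tool_pos: [0.5466, -0.1799, 0.0878]
tool_rot: [-3.142, -0.0, -0.0]
ft_force: [0.7, 0.2, 0.7]
gripper_width: -0.0002
finger_force: 0.0
```

Call:
{"name": "move_arm", "arguments": {
  "commands": [
    [0,0,0,0,0,0.015,-1],
    [0,0,0,0,0,0.013,-1],
    [0,0,0,0,0,0.0025,-1],
    [0,0,0,0,0,0,-1]
  ]
}}

```text
time_s: 2.9
tool_pos: [0.5461, -0.1798, 0.0624]
tool_rot: [-3.141, -0.0, 0.001]
ft_force: [-1.1, -0.2, 1.1]
gripper_width: 0.0
finger_force: 0.0
```

Call:
{"name": "move_arm", "arguments": {
  "commands": [
    [0,0,0,0,0,0.0012,-1],
    [0,0,0,0,0,0,-1]
  ]
}}

```text
time_s: 3.1
tool_pos: [0.5467, -0.1799, 0.0622]
tool_rot: [3.141, 0.0, 0.001]
ft_force: [0.1, -0.1, -0.2]
gripper_width: -0.0002
finger_force: 0.0
```

Call:
{"name": "move_arm", "arguments": {
  "commands": [
    [0,0,0,0,0,0.0012,-1],
    [0,0,0,0,0,0,-1]
  ]
}}

```text
time_s: 3.3
tool_pos: [0.5465, -0.1799, 0.0611]
tool_rot: [3.142, 0.0, 0.0]
ft_force: [1.3, -0.1, -0.1]
gripper_width: -0.0004
finger_force: 0.0
```

Call:
{"name": "move_arm", "arguments": {
  "commands": [
    [0,0,0,0,0,0.001,-1],
    [0,0,0,0,0,0,-1]
  ]
}}

```text
time_s: 3.5
tool_pos: [0.5465, -0.1799, 0.0602]
tool_rot: [3.142, 0.0, 0.0]
ft_force: [0.5, 0.6, -0.2]
gripper_width: 0.0
finger_force: 0.0
```

Call:
{"name": "move_arm", "arguments": {
  "commands": [
    [0,0,0,0,0,0.0006,-1],
    [0,0,0,0,0,0,-1]
  ]
}}

```text
time_s: 3.7
tool_pos: [0.5465, -0.1799, 0.0602]
tool_rot: [3.142, 0.0, 0.0]
ft_force: [-1.8, 0.6, 4.6]
gripper_width: 0.0002
finger_force: 2.5
```

Contact at about z = 0.060 with about 4 N. Now I'll slide left along the rim.

Call:
{"name": "move_arm", "arguments": {
  "commands": [
    [0,0,0,0,-0.01,0,-1],
    [0,0,0,0,-0.01,0,-1],
    [0,0,0,0,-0.01,0,-1],
    [0,0,0,0,-0.01,0,-1]
  ]
}}

```text
time_s: 4.1
tool_pos: [0.5468, -0.1476, 0.0602]
tool_rot: [3.141, 0.0, 0.002]
ft_force: [-0.6, -4.0, 5.0]
gripper_width: -0.0003
finger_force: 2.7
```

Call:
{"name": "move_arm", "arguments": {
  "commands": [
    [0,0,0,0,-0.01,0,-1],
    [0,0,0,0,-0.01,0,-1],
    [0,0,0,0,-0.01,0,-1],
    [0,0,0,0,-0.01,0,-1]
  ]
}}

```text
time_s: 4.5
tool_pos: [0.5468, -0.1156, 0.0602]
tool_rot: [3.141, 0.001, 0.001]
ft_force: [0.1, -3.7, 5.3]
gripper_width: -0.0001
finger_force: 2.8
```

Call:
{"name": "move_arm", "arguments": {
  "commands": [
    [0,0,0,0,-0.01,0,-1],
    [0,0,0,0,-0.01,0,-1],
    [0,0,0,0,0,0,-1]
  ]
}}

```text
time_s: 4.8
tool_pos: [0.5468, -0.0979, 0.0602]
tool_rot: [-3.141, -0.003, -0.001]
ft_force: [-0.5, 1.0, 6.1]
gripper_width: -0.0
finger_force: 3.3
```

Call:
{"name": "move_arm", "arguments": {
  "commands": [
    [0,0,0,0,-0.008,0,-1],
    [0,0,0,0,-0.008,0,-1]
  ]
}}

```text
time_s: 5.0
tool_pos: [0.5467, -0.087, 0.0602]
tool_rot: [3.141, 0.0, 0.001]
ft_force: [0.5, -3.8, 5.9]
gripper_width: 0.0003
finger_force: 2.9
```

Call:
{"name": "move_arm", "arguments": {
  "commands": [
    [0,0,0,0,-0.008,0,-1],
    [0,0,0,0,-0.008,0,-1]
  ]
}}

```text
time_s: 5.2
tool_pos: [0.5462, -0.0732, 0.0597]
tool_rot: [-3.141, -0.001, 0.0]
ft_force: [-0.2, 0.6, -0.0]
gripper_width: -0.0001
finger_force: 0.0
```

Call:
{"name": "move_arm", "arguments": {
  "commands": [
    [0,0,0,0,-0.006,0,-1],
    [0,0,0,0,0,0,-1]
  ]
}}

```text
time_s: 5.4
tool_pos: [0.546, -0.0677, 0.0593]
tool_rot: [-3.141, -0.003, 0.002]
ft_force: [0.3, -0.4, -0.1]
gripper_width: -0.0003
finger_force: 0.0
```

The force fell to zero at y ≈ -0.073, so the tips are inside the notch, matching the picture. I'll centre at y ≈ -0.064 and go down.

Call:
{"name": "move_arm", "arguments": {
  "commands": [
    [0,0,0,0,-0.0045,0.002,-1],
    [0,0,0,0,0,0.003,-1],
    [0,0,0,0,0,0,-1]
  ]
}}

```text
time_s: 5.7
tool_pos: [0.546, -0.0659, 0.0551]
tool_rot: [-3.141, -0.0, 0.001]
ft_force: [-0.3, -0.0, -0.4]
gripper_width: 0.0002
finger_force: 0.0
```

Call:
{"name": "move_arm", "arguments": {
  "commands": [
    [0,0,0,0,0,0.003,-1],
    [0,0,0,0,0,0.0025,-1],
    [0,0,0,0,0,0,-1]
  ]
}}

```text
time_s: 6.0
tool_pos: [0.5465, -0.0661, 0.0512]
tool_rot: [3.142, -0.0, 0.0]
ft_force: [-0.4, -0.4, -0.3]
gripper_width: -0.0002
finger_force: 0.2
```

Call:
{"name": "move_arm", "arguments": {
  "commands": [
    [0,0,0,0,0,0.0025,-1],
    [0,0,0,0,0,0.0025,-1],
    [0,0,0,0,0,0,-1]
  ]
}}

```text
time_s: 6.3
tool_pos: [0.5465, -0.066, 0.0471]
tool_rot: [3.142, 0.0, 0.0]
ft_force: [0.1, -0.0, 1.4]
gripper_width: -0.0003
finger_force: 0.4
```

Call:
{"name": "move_arm", "arguments": {
  "commands": [
    [0,0,0,0,0,0.002,-1],
    [0,0,0,0,0,0.001,-1],
    [0,0,0,0,0,0,-1]
  ]
}}

```text
time_s: 6.6
tool_pos: [0.5465, -0.066, 0.0451]
tool_rot: [3.141, 0.0, 0.0]
ft_force: [-2.6, -0.5, 5.8]
gripper_width: 0.0001
finger_force: 3.0
```

Call:
{"name": "move_arm", "arguments": {
  "commands": [
    [0,0,0,0,0,0.001,-1],
    [0,0,0,0,0,0,-1]
  ]
}}

```text
time_s: 6.8
tool_pos: [0.5466, -0.066, 0.045]
tool_rot: [3.141, 0.0, 0.0]
ft_force: [-4.2, -0.9, 13.0]
gripper_width: 0.0002
finger_force: 7.0
```

Hard stop at z ≈ 0.045. One slightly firmer push to make sure, then straight up.

Call:
{"name": "move_arm", "arguments": {
  "commands": [
    [0,0,0,0,0,0.001,-1],
    [0,0,0,0,0,0,-1]
  ]
}}

```text
time_s: 7.0
tool_pos: [0.5467, -0.066, 0.0449]
tool_rot: [3.141, 0.0, 0.001]
ft_force: [-7.7, -0.9, 22.2]
gripper_width: -0.0003
finger_force: 10.9
```

Call:
{"name": "move_arm", "arguments": {
  "commands": [
    [0,0,0,0,0,-0.01,-1],
    [0,0,0,0,0,-0.02,-1],
    [0,0,0,0,0,-0.04,-1],
    [0,0,0,0,0,-0.04,-1],
    [0,0,0,0,0,-0.04,-1],
    [0,0,0,0,0,-0.04,-1],
    [0,0,0,0,0,-0.03,-1],
    [0,0,0,0,0,0,-1],
    [0,0,0,0,0,0,-1]
  ]
}}

```text
time_s: 7.9
tool_pos: [0.5465, -0.0658, 0.2192]
tool_rot: [-3.142, -0.001, -0.001]
ft_force: [0.1, -0.8, -0.4]
gripper_width: 0.0002
finger_force: 0.0
```

Run:
```python
from h import *
from station import manip
for n in("side","scene"):
    c=manip.capture(n);P=world(c);cv2.imwrite(f"pics/{n}1.png",c["image"])
    q=P[(P[...,0]>.56)&(P[...,0]<.585)&(abs(P[...,1])<.19)&(P[...,2]<.13)];print(n,"lid front z pct",np.nanpercentile(q[:,2],[5,25,50,75,95]).round(4))
print(manip.sense()["tool_pos"],manip.sense()["ft_force"])
```

```text
side lid front z pct [0.0057 0.0372 0.0613 0.095  0.0968]
scene lid front z pct [0.09   0.0922 0.0931 0.0939 0.0951]
[ 0.54576538 -0.06581227  0.21798686] [ 0.10513326 -0.06572844  0.32409362]
```

View pics/side1.png

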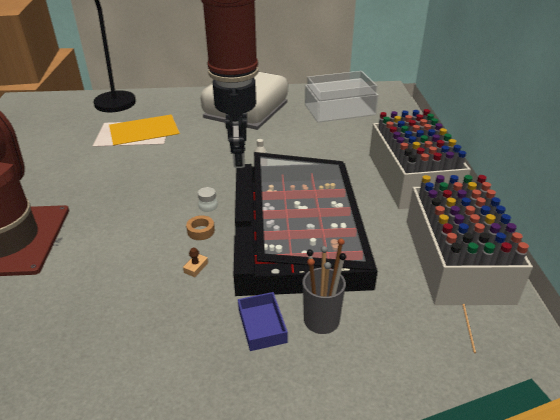

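The lid is ajar: its raised front edge sits at about (253,155)–(253,262), with z ≈ 0.093–0.096. All the loose things are where they were, and the hand is clear above at (238,160). I'm handing in.

```bash
python3 -c "
from station import manip
print(manip.hand_in())"
```

```text
the job is handed in; nothing more can be done
None
```

The notch was found by feeling along the rim from its right end, the catch was pressed to its stop and stayed in, the lid stands ajar, nothing else was moved, and the job was handed in with the hand clear at about 8 s.

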